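# Fasten the battery hatch of a display light box

### The arm

A 6-joint arm with a two-finger parallel gripper is mounted at the origin on the work surface. World frame = base frame: x ahead of the robot, y to its left, z up, the work surface at z = 0. Lengths are in m, angles in rad, forces in N, time in s.
With the tool pointing down it reaches from about 0.3 to 0.875 m from the base axis. Payload 6.4 kg.
Tool frame: the origin (TCP) lies between the finger pads; the fingertips stand ctrl.tip_extent ahead of it and the grasp point (between the pads) is the TCP (ctrl.tip_extent is the distance from the TCP to the fingertips, in m); z points along the fingers, y is the line along which they close (so a half turn about z gives the same grasp; the last joint's range is limited). The gripper opens to 85 mm and grips with 20 to 120 N. Pads are 22 mm wide; open, the fingers measure 114 mm over their backs; the gripper's body (76 mm by 85 mm) begins 54 mm behind the grasp point. The pads swing forward as they close: fully open they stand 13 mm farther back than shut.
Start: joints at [-1.451, 0.181, 1.607, -0, 1.354, -0.206], TCP at [0.184, -0.545, 0.215] pointing down, gripper open.
Joint ranges: [-2.99, 2.99], [-0.89, 2.07], [0.3, 2.58], [-1.14, 4.28], [0, 2.63], [-3.12, 3.12]. Speed limits (rad/s): [2.57, 2.57, 3.01, 3.14, 3.14, 3.14].

### API

Orientations are given as a unit quaternion [w, x, y, z].
In Python, from bench import ctrl gives the robot as it stands.
- The arm moves only by the tool send_rows, never from a script. Its arguments are lists of equal length, an entry for each row: "dr": the turn, a rotation vector about the tool's x, y, z in units of 6 degrees (1.0 is 6 degrees), a list of three; "xyz": the shift along the tool's x, y, z in cm, a list of three; "jaw": the opening in per cent of the stroke, from 0 (shut) to 100 (fully open). In form: {"dr": [[wx, wy, wz], ...], "xyz": [[dx, dy, dz], ...], "jaw": [jaw, ...]}. A call has exactly 8 rows; each row is the pose to reach, as a shift and turn from the pose commanded when the call began, along the tool's axes at that moment; what a row does not reach only later rows make up. A row lasts 1/8 s, in which the tool goes at most 62.5 mm and 10.7 degrees, less where a joint would pass 70% of its speed; a pose out of reach is approached as far as the arm can. A call with a gripper value outside its range is refused whole. The fingers move at their own pace and stop on an object; the grip force is fixed at half the most. Time passes only in rows, so rows that repeat a pose let the fingers close, or fill a call up. It gives the time, the measured TCP pose, the force, the opening and the grip force at its end, in the units of the state.
- ctrl.get_obs(): the state, without advancing time (a new reading comes with each control period).
- ctrl.camera(name): name is "scene" or "top" or "wrist"; returns the picture (400x640x3 uint8, red, green, blue); there is no depth.
- ctrl.calibration(name): a dict with "camera_matrix" (3x3 intrinsics, pixels), "D" ([k1, k2, p1, p2, k3] as OpenCV has them; the pictures are not rectified), "world_from_camera" (4x4, takes a point from camera to world coordinates). Camera axes: x right, y up, looking along -z (the intrinsics and any distortion apply to the point x, -y, -z); pixel columns grow to the right and rows downward; lengths in m; the calibration is good to about 2 mm. A picture is of the moment at which its call begins: read the wrist's pose just before it. calibration takes no time and is no camera call; for the wrist camera it gives the pose at the moment of the call.
- ctrl.hand_in(): hands the job in; it is judged then, once.
The state is a dict: "time_s": time; "q": joint angles; "dq": joint speeds; "joint_efforts": joint torques, N m; "eef_pos": TCP position; "eef_rot": TCP orientation; "wrist_force": force on the tool from outside, world axes, zero at the start; "torque": the same for the moment, N m; "opening": opening from 0.0 (shut) to 1.0 (fully open); "grasp_force": force on a finger pad.
Only numpy, scipy, OpenCV 4.12 (cv2) and the standard library are available. Lean on these libraries where they do the work, as an engineer would, in place of code of your own. Each camera call takes 0.05 s, during which the arm holds its last target. There are 200 camera calls.

### The job

The battery hatch on top of the display light box is shut but not fastened, so its gasket holds its front edge up. Set a fingertip in the slot of the hatch's quarter-turn fastener, press the hatch down and turn the fastener clockwise until it stops, so that the hatch stays locked down flush when you take your hand away. Only push and turn: do not lift the hatch, and leave the glass bottle and the two tins standing where they are.

Things in the scene. Friction and masses are not known exactly. Their poses are not given: they have to be found in the camera images.
- lightbox: White steel light box, 300 mm (its x) by 420 mm (its y) by 110 mm high, too heavy to shift. Origin: centre of its underside, on the counter; x points to its back (away from the robot), y to its left, z up. A white opal light plate, 2 mm proud, covers the right half of its top; the aluminium battery hatch is in the left half.
- hatch_top (a point): Point on the hatch's top face, on the fastener's axis (box frame x = -59, y = +105 mm). The hatch is 232 mm (x) by 170 mm (y), 18 mm thick, hinged along its back edge, 175 mm behind this point; its front edge is 57 mm in front of it. Shut, its top is level with the box's top, 110 mm above the counter. Axes as the box's, tilted with the hatch.
- hatch (a joint): Angle of the hatch about its hinge, rad: 0 = down flush, grows as the front edge rises. Unfastened, the gasket holds it at about 0.045 (fastener 8 mm, front edge 10 mm high). Pressing it flush at the fastener takes about 9 N; there it meets a solid stop. It springs up again unless the fastener holds it.
- slot (a point): Centre of the slot's floor, on the fastener's axis, 14 mm below the hatch's top. The fastener is a black round rotor, 82 mm across, set in the hatch with its top level with it. The slot, 32 mm wide and 14 mm deep with a bare steel floor, runs right across it; the hole in the hatch closes its ends. x axis: along the slot, to the box's right when open, to its front when locked; z up.
- fastener (a joint): Turn of the fastener, rad: 0 = open (slot parallel to the hatch's front edge), grows clockwise from above to 1.57 = locked, at its stop (slot square to the front edge). Starts at 0 to 0.35; turns stiffly (about 0.15 N m), stays where left. From 0.7 rad on the hatch must be held within 3 mm of flush (at the fastener), or the cam strikes its keeper at about 0.83; past it, the cam holds the hatch.
- bottle: Green glass bottle, 72 mm in diameter and 250 mm high, standing on the light plate. Origin: centre of its underside. Leave alone.
- oil_tin: Red and yellow oblong oil tin, 66 by 105 mm and 150 mm high (169 mm over the wire handle), with a brass cap, standing on the counter beside the box. Origin: centre of its underside. Leave alone.
- round_tin: Flat round green tin with a brass lid, 85 mm in diameter and 34 mm high, on the counter at the other side of the box. Origin: centre of its underside. Leave alone.

How it is judged:
At the end, for the whole second after the job is handed in: The fastener is turned to within 0.1 rad of its stop at 1.57 rad and the hatch stays locked within 0.012 rad of flush (3 mm at its front edge) by itself; bottle upright, and bottle and tins within 20 mm of where they stood (value of joint fastener above 1.47 rad and value of joint hatch below 0.012 rad and angle between bottle's own z axis and vertical below 0.1 rad and distance of each of bottle, oil_tin, round_tin from where it was at the start of the episode below 0.02 m); the robot touches nothing.
It fails at once if the hatch was lifted open (value of joint hatch above 0.12 rad).
It fails at once if the bottle was knocked or carried (distance of bottle from where it was at the start of the episode above 0.03 m or angle between bottle's own z axis and vertical above 0.3 rad).
It fails at once if the oil tin was pushed or carried (distance of oil_tin from where it was at the start of the episode above 0.03 m).
It fails at once if the round tin was pushed or carried (distance of round_tin from where it was at the start of the episode above 0.03 m).
It also fails if it takes over 48 s, if anything falls off the work surface, if the arm or the gripper's body presses on something with over 40 N, if the wrist force passes 120 N, or if a joint passes its speed limit or range.

## Working session

There is one attempt and no reset: what is moved stays moved. The work goes in short steps, Python scripts to look and compute and a tool call to move; the robot and the scene stay as the last step left them, time stands still between calls to the robot, and variables do not carry over. Pictures are saved under pics/ and viewed, at most 10 in all, crops included, and the job is handed in when it is done.

Besides the shell and the picture viewer there is one more tool, called after "Call:" as name(argument=value, ...) on one line, values as JSON. send_rows: Moves the arm, as the interface text tells. Its arguments: {"type":"object","properties":{"dr":{"type":"array","items":{"type":"array","items":{"type":"number"}}},"xyz":{"type":"array","items":{"type":"array","items":{"type":"number"}}},"jaw":{"type":"array","items":{"type":"number"}}},"required":["dr","xyz","jaw"]}

```bash
mkdir -p pics; python3 - <<'E'
from bench import ctrl
import cv2,numpy as np
o=ctrl.get_obs();print({k:np.round(v,4).tolist() for k,v in o.items()},ctrl.tip_extent)
for n in("scene","top"):
    im=ctrl.camera(n);cv2.imwrite(f"pics/{n}0.png",im[:,:,::-1]);c=ctrl.calibration(n)
    print(n,{k:np.round(v,4).tolist() for k,v in c.items()})
E
```

```text
{'time_s': 0.0, 'q': [-1.4513, 0.1815, 1.608, -0.0, 1.3538, -0.2063], 'dq': [0.0004, 0.001, 0.0016, -0.0003, 0.001, -0.0001], 'joint_efforts': [-0.0004, -44.4869, -35.1342, -0.0003, 0.0091, 0.0], 'eef_pos': [0.184, -0.5441, 0.2143], 'eef_rot': [-0.0009, 0.9868, 0.1622, 0.0], 'wrist_force': [0.1468, 0.227, 0.1676], 'torque': [-0.0001, 0.0168, 0.0087], 'grasp_force': 0.0, 'opening': 0.9979} 0.019
scene {'camera_matrix': [[442.7567, 0.0, 324.0013], [0.0, 442.7567, 205.8705], [0.0, 0.0, 1.0]], 'D': [-0.0104, 0.0, 0.0, 0.0, 0.0], 'world_from_camera': [[-0.7838, -0.544, 0.2997, 1.001], [0.621, -0.6774, 0.3944, 0.5239], [-0.0116, 0.4952, 0.8687, 1.2393], [0.0, 0.0, 0.0, 1.0]]}
top {'camera_matrix': [[377.154, 0.0, 323.4661], [0.0, 377.154, 204.8905], [0.0, 0.0, 1.0]], 'D': [-0.0747, 0.0, 0.0, 0.0, 0.0], 'world_from_camera': [[-0.0106, 0.9841, -0.1771, 0.4166], [-0.9999, -0.0088, 0.0113, -0.0052], [0.0096, 0.1772, 0.9841, 1.0797], [0.0, 0.0, 0.0, 1.0]]}
```

View pics/top0.png

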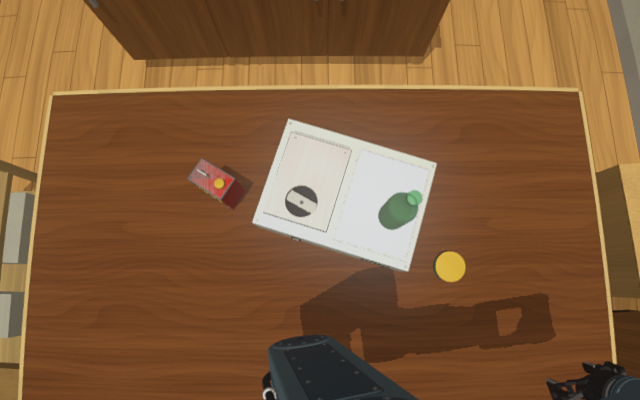

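View pics/scene0.png

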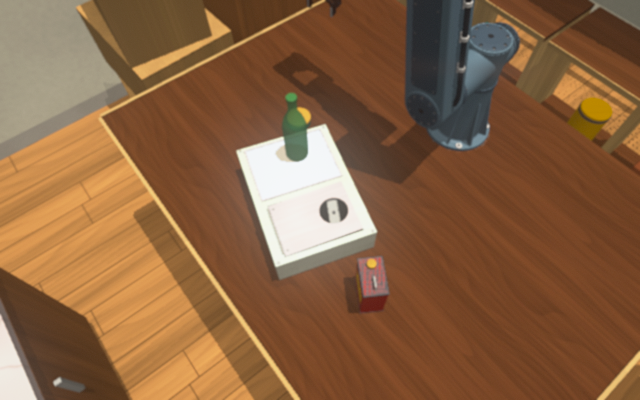

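The top picture shows the box corners near (289,120), (436,163), (408,270) and (254,223). The rotor is at (301,201) with the slot slightly off horizontal. The scene picture shows the rotor at (333,210), the oil tin beside the hatch and the bottle on the light plate.

```bash
cat > h.py <<'E'
import cv2,numpy as np
from bench import ctrl
def unproj(n,px,z,c=None):
    c=c or ctrl.calibration(n);W=np.array(c["world_from_camera"])
    u=cv2.undistortPoints(np.float64(px).reshape(-1,1,2),np.array(c["camera_matrix"]),np.array(c["D"]))[:,0]
    d=np.c_[u[:,0],-u[:,1],-np.ones(len(u))]@W[:3,:3].T
    return W[:3,3]+d*((z-W[2,3])/d[:,2])[:,None]
E
python3 - <<'E'
from h import *
P=unproj("top",[(289,120),(436,163),(408,270),(254,223)],.11)[:,:2]
BL,BR,FR,FL=P
print(P.round(4).tolist(),"sides y",np.linalg.norm(BL-BR),np.linalg.norm(FL-FR),"x",np.linalg.norm(BL-FL),np.linalg.norm(BR-FR))
x=(BL-FL+BR-FR);y=(BL-BR+FL-FR);th=(np.arctan2(x[1],x[0])+2*np.arctan2(-y[0],y[1]))/3
C=P.mean(0);R=np.array([[np.cos(th),-np.sin(th)],[np.sin(th),np.cos(th)]])
print("yaw",th,"C",C,"fast pred",C+R@[-.059,.105])
for n,(u,v),r in(("top",(301,201),26),("scene",(333,210),24)):
    im=cv2.imread(f"pics/{n}0.png");x0,y0=u-r,v-r
    roi=im[y0:v+r,x0:u+r];g=roi.max(2);m=((g<95)*255).astype(np.uint8)
    k,l,s,ce=cv2.connectedComponentsWithStats(m)
    pts=np.argwhere(m>0)[:,::-1]+[x0,y0]
    pts=pts[np.hypot(*(pts-[u,v]).T)<22]
    h=cv2.convexHull(pts.astype(np.int32))[:,0]
    X=unproj(n,h,.118);(cx,cy),rad=cv2.minEnclosingCircle(X[:,:2].astype(np.float32))
    A=np.c_[2*X[:,:2],np.ones(len(X))];sol=np.linalg.lstsq(A,(X[:,:2]**2).sum(1),rcond=None)[0]
    print(n,"circ",sol[:2],np.sqrt(sol[2]+sol[:2]@sol[:2]),(cx,cy),rad)
    # slot: two dark halves -> normal of slot via dark pixel PCA
    D=unproj(n,pts,.118)[:,:2];w,V=np.linalg.eigh(np.cov(D.T));print("slot dir(min var) deg",np.degrees(np.arctan2(V[1,0],V[0,0])),w, "dark mean",D.mean(0))
    cv2.imwrite(f"pics/{n}c.png",cv2.resize(im[v-40:v+40,u-50:u+50],None,fx=6,fy=6,interpolation=cv2.INTER_CUBIC))
t=[(unproj("top",[p],z)[0].round(3).tolist()) for p,z in(((203,172),.15),((219,183),.155),((451,267),.034),((414,198),.36))];print(t)
E
```

```text
[[0.8276, 0.0753], [0.703, -0.3209], [0.4201, -0.2305], [0.5449, 0.1642]] sides y 0.4152887567983238 0.4139597360556449 x 0.2962995969426261 0.2969619565555789
yaw -0.3059527119383547 C [ 0.62392217 -0.0779729 ] fast pred [0.59928829 0.03992185]
top circ [0.60054406 0.04235021] 0.03872909238948814 (0.600028932094574, 0.04244440793991089) 0.03964865952730179
slot dir(min var) deg -123.10760234180815 [0.00028573 0.00070773] dark mean [0.60079976 0.04251905]
scene circ [0.6015016  0.04329176] 0.03603199960643764 (0.6014807820320129, 0.04275305196642876) 0.0369877852499485
slot dir(min var) deg -118.6998429197508 [0.00020385 0.0007182 ] dark mean [0.59731812 0.04655764]
[[0.672, 0.291, 0.15], [0.641, 0.247, 0.155], [0.426, -0.369, 0.034], [0.558, -0.191, 0.36]]
```

View pics/topc.png

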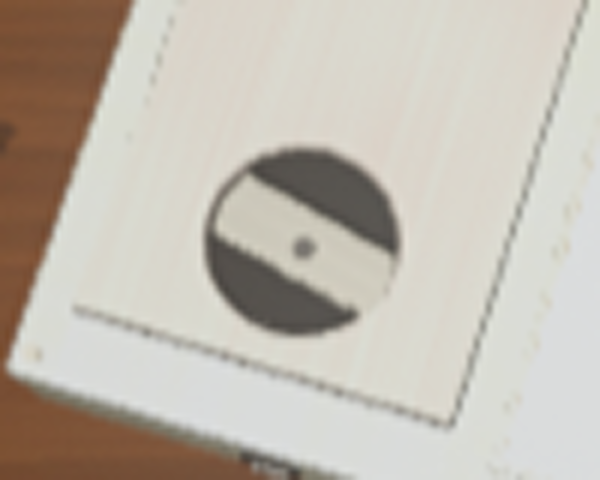

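The crop shows the rotor's slot with edges (248,172)-(393,250) and (212,237)-(355,312), and the centre dot at (304,247). So the slot is turned a little clockwise from the hatch's front edge.

```bash
cat >> h.py <<'E'
from scipy.spatial.transform import Rotation as Ro
def plan(xy,z,yang):  # tool down, tool y at world angle yang (deg)
    o=ctrl.get_obs();q=o["eef_rot"];R=Ro.from_quat([q[1],q[2],q[3],q[0]])
    a=np.radians(yang);Y=np.array([np.cos(a),np.sin(a),0]);Z=np.array([0,0,-1.]);T=Ro.from_matrix(np.c_[np.cross(Y,Z),Y,Z])
    d=np.r_[xy,z]-o["eef_pos"]
    Rm=R.as_matrix();print("t",o["time_s"],"pos",np.round(o["eef_pos"],4),"yang",np.degrees(np.arctan2(Rm[1,1],Rm[0,1])).round(2),"F",np.round(o["wrist_force"],1),"open",round(o["opening"],3))
    print("xyz cm",(R.inv().apply(d)*100).round(2),"dr",(np.degrees((R.inv()*T).as_rotvec())/6).round(2))
E
python3 - <<'E'
from h import *
f=lambda p:(np.array(p)+.5)/6-.5+[251,161]
E=unproj("top",[f(p) for p in((248,172),(393,250),(212,237),(355,312))],.118)
for a,b in((0,1),(2,3)):d=E[b]-E[a];print(np.degrees(np.arctan2(d[1],d[0])))
print("dot",unproj("top",[f((304,247))],.104),"width mid",E.mean(0), "bottle base",unproj("top",[(390,218)],.112))
plan([.36,.04],.23,62)
E
```

```text
-119.1775455231295
-118.41689989489839
dot [[0.60102904 0.04191465 0.104     ]] width mid [0.60034933 0.04218388 0.118     ] bottle base [[ 0.55447513 -0.18909325  0.112     ]]
t 0.1 pos [ 0.184  -0.5442  0.2144] yang -71.33 F [-0.6  0.5  0.1] open 0.998
xyz cm [ 35.37 -49.72  -1.47] dr [-0.000e+00 -2.000e-02 -2.222e+01]
```

Call:
send_rows(dr=[[0,0,-1.6],[0,0,-3.2],[0,0,-4.8],[0,0,-6.4],[0,0,-8],[0,0,-9.6],[0,0,-11.2],[0,0,-12.8]], xyz=[[3.3,-4.6,-1],[6.6,-9.2,-1.5],[9.9,-13.8,-1.5],[13.2,-18.4,-1.5],[16.5,-23,-1.5],[19.8,-27.6,-1.5],[23.1,-32.2,-1.5],[26,-36.5,-1.5]], jaw=[40,40,40,40,40,40,40,40])

```text
time_s: 1.1
eef_pos: [0.3136, -0.1139, 0.2301]
eef_rot: [0.0, 0.671, 0.742, 0.0]
wrist_force: [0.9, 0.2, 0.0]
opening: 0.399
grasp_force: 0.0
```

```bash
python3 -c "
from h import *
plan([.36,.04],.23,61.2);plan([.6007,.0421],.22,61.2)"
```

```text
t 1.1 pos [ 0.3136 -0.1139  0.2301] yang 5.76 F [0.9 0.2 0. ] open 0.399
xyz cm [1.485e+01 6.160e+00 1.000e-02] dr [ 0.    0.   -9.24]
t 1.1 pos [ 0.3136 -0.1139  0.2301] yang 5.76 F [0.9 0.2 0. ] open 0.399
xyz cm [12.64 30.13  1.02] dr [ 0.    0.   -9.24]
```

Call:
send_rows(dr=[[0,0,-1.6],[0,0,-3.2],[0,0,-4.8],[0,0,-6.4],[0,0,-8],[0,0,-9.24],[0,0,-9.24],[0,0,-9.24]], xyz=[[5,2,0],[10,5,0],[14,8.5,0],[14,13.5,0],[13.8,19,0],[13.3,24,0.5],[12.64,29,1],[12.64,30.1,1]], jaw=[40,40,40,40,40,40,40,40])

```text
time_s: 2.1
eef_pos: [0.6024, 0.0386, 0.218]
eef_rot: [-0.001, 0.251, 0.968, -0.0]
wrist_force: [-1.0, 1.1, -0.1]
opening: 0.401
grasp_force: 0.0
```

```bash
python3 -c "
from h import *
plan([.6007,.0421],.15,61.2)
c=ctrl.calibration('wrist');im=ctrl.camera('wrist');cv2.imwrite('pics/w1.png',im[:,:,::-1])
W=np.array(c['world_from_camera']);print(W.round(3).tolist())
p=cv2.projectPoints(np.array([[.6007,.0421,.104],[.6007,.0421,.118]])@np.eye(3),*(lambda V:(cv2.Rodrigues(V[:3,:3])[0],V[:3,3]))(np.diag([1.,-1,-1,1])@np.linalg.inv(W)),np.array(c['camera_matrix']),np.array(c['D']))[0];print(p)"
```

```text
t 2.1 pos [0.6024 0.0386 0.218 ] yang 60.89 F [-1.   1.1 -0.1] open 0.401
xyz cm [0.3  0.24 6.8 ] dr [-0.01 -0.03 -0.05]
[[0.485, -0.831, -0.271, 0.533], [0.874, 0.461, 0.153, 0.078], [-0.003, -0.311, 0.95, 0.377], [0.0, 0.0, 0.0, 1.0]]
[[[322.17965002 181.89911925]]

 [[322.23682977 185.79691903]]]
```

View pics/w1.png

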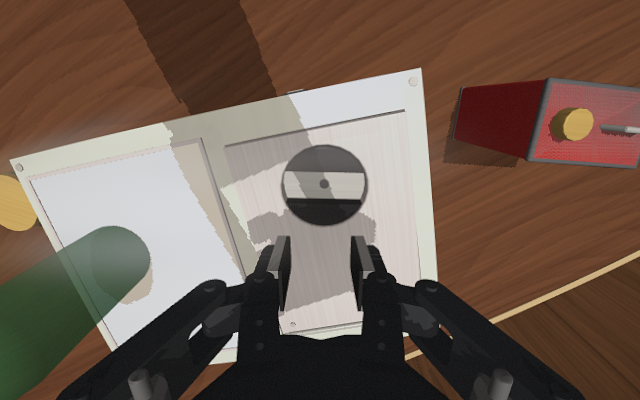

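Wrist view: slot dot at (324,184) against a predicted (322,182), so it agrees within 2 mm. The slot is parallel to the image rows and therefore to tool y. Descending to just above it.

Call:
send_rows(dr=[[0,0,0],[0,0,0],[0,0,0],[0,0,0],[0,0,0],[0,0,0],[0,0,0],[0,0,0]], xyz=[[-0.1,0.1,2],[-0.1,0.1,4],[-0.1,0.1,6],[-0.1,0.1,7],[-0.1,0.1,7],[-0.1,0.1,7],[-0.1,0.1,7],[-0.1,0.1,7]], jaw=[40,40,40,40,40,40,40,40])

```text
time_s: 3.15
eef_pos: [0.6029, 0.0391, 0.1508]
eef_rot: [0.001, 0.251, 0.968, 0.0]
wrist_force: [0.1, 0.4, -0.3]
opening: 0.404
grasp_force: 0.0
```

```bash
python3 -c "
from h import *
plan([.6007,.0421],.125,61.2)
im=ctrl.camera('wrist');cv2.imwrite('pics/w2.png',im[:,:,::-1])"
```

```text
t 3.15 pos [0.6029 0.0391 0.1508] yang 60.91 F [ 0.1  0.4 -0.3] open 0.404
xyz cm [0.34 0.15 2.58] dr [ 0.    0.01 -0.05]
```

View pics/w2.png

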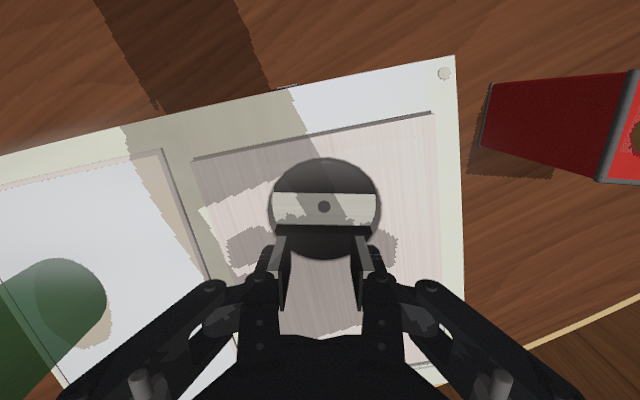

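```bash
python3 -c "
from h import *
D=unproj('wrist',[(324,207)],.104)[0]
E=unproj('wrist',[(275,191.5),(375,194.5)],.118);d=E[0]-E[1];print(D, np.degrees(np.arctan2(d[1],d[0])))
e2=unproj('wrist',[(325,193),(325,226)],.118);print(e2.mean(0),np.linalg.norm(e2[0]-e2[1]))
plan(D[:2],.15,61.2)"
```

```text
[0.60334182 0.04284042 0.104     ] -120.80603556267326
[0.60087674 0.04485376 0.118     ] 0.026170525974828374
t 3.2 pos [0.6028 0.0391 0.1507] yang 60.91 F [ 0.5 -0.9  0.2] open 0.397
xyz cm [0.13 0.35 0.07] dr [ 0.    0.01 -0.05]
```

Call:
send_rows(dr=[[0,0,0],[0,0,0],[0,0,0],[0,0,0],[0,0,0],[0,0,0],[0,0,0],[0,0,0]], xyz=[[0.25,0.25,0],[0.25,0.25,0.6],[0.25,0.25,1.2],[0.25,0.25,1.7],[0.25,0.25,2.1],[0.25,0.25,2.4],[0.25,0.25,2.6],[0.25,0.25,2.6]], jaw=[40,40,40,40,40,40,40,40])

```text
time_s: 4.2
eef_pos: [0.6015, 0.0425, 0.1241]
eef_rot: [-0.0, 0.251, 0.968, -0.0]
wrist_force: [-0.0, -0.6, 0.2]
opening: 0.404
grasp_force: 0.0
```

Call:
send_rows(dr=[[0,0,0],[0,0,0],[0,0,0],[0,0,0],[0,0,0],[0,0,0],[0,0,0],[0,0,0]], xyz=[[0,0,0.2],[0,0,0.4],[0,0,0.5],[0,0,0.6],[0,0,0.7],[0,0,0.8],[0,0,0.8],[0,0,0.8]], jaw=[40,40,40,40,40,40,40,40])

```text
time_s: 5.2
eef_pos: [0.6016, 0.0425, 0.1162]
eef_rot: [0.0, 0.251, 0.968, 0.0]
wrist_force: [-0.7, -0.1, -0.1]
opening: 0.401
grasp_force: 0.0
```

```bash
python3 -c "
from h import *
plan([.602,.0424],.11,60)
im=ctrl.camera('wrist');cv2.imwrite('pics/w3.png',im[130:330,180:460,::-1].repeat(2,0).repeat(2,1))"
```

```text
t 5.2 pos [0.6016 0.0425 0.1162] yang 60.91 F [-0.7 -0.1 -0.1] open 0.401
xyz cm [-0.04  0.01  0.62] dr [0.   0.   0.15]
```

View pics/w3.png

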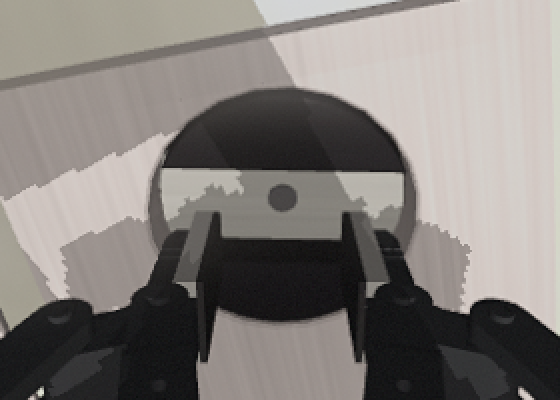

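The fingertips stand over the slot on either side of the dot, at about (208,215) and (352,215) in the crop, and aren't touching yet. Continuing down.

Call:
send_rows(dr=[[0,0,0],[0,0,0],[0,0,0],[0,0,0],[0,0,0],[0,0,0],[0,0,0],[0,0,0]], xyz=[[0,0,0.1],[0,0,0.2],[0,0,0.3],[0,0,0.4],[0,0,0.5],[0,0,0.6],[0,0,0.6],[0,0,0.6]], jaw=[40,40,40,40,40,40,40,40])

```text
time_s: 6.25
eef_pos: [0.6015, 0.0426, 0.1102]
eef_rot: [-0.0, 0.251, 0.968, 0.0]
wrist_force: [0.1, 0.2, 0.3]
opening: 0.394
grasp_force: 0.0
```

Call:
send_rows(dr=[[0,0,0],[0,0,0],[0,0,0],[0,0,0],[0,0,0],[0,0,0],[0,0,0],[0,0,0]], xyz=[[0,0,0.1],[0,0,0.2],[0,0,0.3],[0,0,0.4],[0,0,0.5],[0,0,0.6],[0,0,0.6],[0,0,0.6]], jaw=[40,40,40,40,40,40,40,40])

```text
time_s: 7.25
eef_pos: [0.6016, 0.0425, 0.1042]
eef_rot: [0.0, 0.251, 0.968, 0.0]
wrist_force: [0.7, -0.0, -0.2]
opening: 0.403
grasp_force: 0.0
```

```bash
python3 -c "
from h import *
plan([.602,.0424],.11,60)
im=ctrl.camera('wrist');cv2.imwrite('pics/w4.png',im[130:330,180:460,::-1].repeat(2,0).repeat(2,1))"
```

```text
t 7.25 pos [0.6016 0.0425 0.1042] yang 60.91 F [ 0.7 -0.  -0.2] open 0.403
xyz cm [-0.04  0.01 -0.58] dr [0.   0.   0.15]
```

View pics/w4.png

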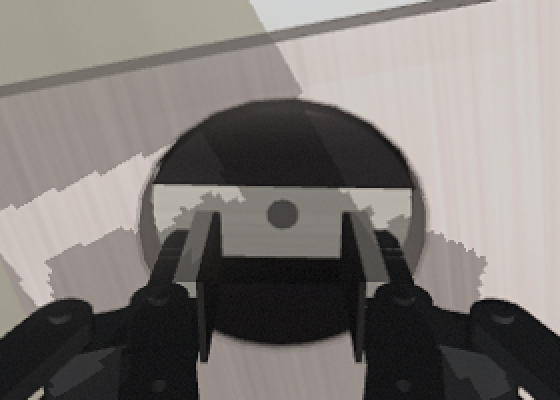

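```bash
python3 -c "
from h import *
o=ctrl.get_obs();q=o['eef_rot'];R=Ro.from_quat([q[1],q[2],q[3],q[0]]).as_matrix()
c=ctrl.calibration('wrist');V=np.diag([1.,-1,-1,1])@np.linalg.inv(np.array(c['world_from_camera']))
def pr(P):
    return ((cv2.projectPoints(P,cv2.Rodrigues(V[:3,:3])[0],V[:3,3],np.array(c['camera_matrix']),np.array(c['D']))[0][:,0]-[180,130])*2).round(0)
for x in (0,.011):
  for d in(-.01,0,.01,.019):
    print(x,d,pr(np.array([R@[x,y,d]+o['eef_pos'] for y in(-.017,.017)])).tolist())
print('dot',[pr(np.array([[.602,.0424,z]])).tolist() for z in(.09,.096,.104)])
print('rotor ends',[(z,pr(np.array([[.602+s*.041*np.cos(1.05),.0424+s*.041*np.sin(1.05),z] for s in(-1,1)])).tolist()) for z in(.10,.11,.118)])"
```

```text
0 -0.01 [[222.0, 226.0], [335.0, 226.0]]
0 0 [[225.0, 211.0], [332.0, 211.0]]
0 0.01 [[228.0, 197.0], [330.0, 197.0]]
0 0.019 [[230.0, 186.0], [328.0, 186.0]]
0.011 -0.01 [[220.0, 192.0], [336.0, 193.0]]
0.011 0 [[224.0, 179.0], [333.0, 179.0]]
0.011 0.01 [[227.0, 166.0], [331.0, 167.0]]
0.011 0.019 [[229.0, 156.0], [328.0, 157.0]]
dot [[[279.0, 193.0]], [[279.0, 201.0]], [[279.0, 212.0]]]
rotor ends [(0.1, [[153.0, 204.0], [405.0, 208.0]]), (0.11, [[145.0, 219.0], [412.0, 222.0]]), (0.118, [[139.0, 231.0], [418.0, 235.0]])]
```

Call:
send_rows(dr=[[0,0,0],[0,0,0],[0,0,0],[0,0,0],[0,0,0],[0,0,0],[0,0,0],[0,0,0]], xyz=[[0,0,0.2],[0,0,0.3],[0,0,0.4],[0,0,0.5],[0,0,0.6],[0,0,0.7],[0,0,0.8],[0,0,0.8]], jaw=[40,40,40,40,40,40,40,40])

```text
time_s: 8.3
eef_pos: [0.6015, 0.0426, 0.0961]
eef_rot: [-0.0, 0.251, 0.968, -0.0]
wrist_force: [-0.5, -0.5, 0.3]
opening: 0.398
grasp_force: 0.0
```

```bash
python3 -c "
from h import *
plan([.602,.0424],.11,60)
im=ctrl.camera('wrist');cv2.imwrite('pics/w5.png',im[130:330,180:460,::-1].repeat(2,0).repeat(2,1))"
```

```text
t 8.3 pos [0.6015 0.0426 0.0961] yang 60.91 F [-0.5 -0.5  0.3] open 0.398
xyz cm [-0.06  0.01 -1.39] dr [-0.   -0.    0.15]
```

View pics/w5.png

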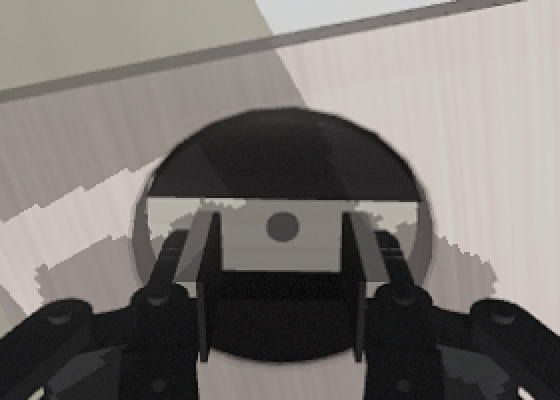

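The fingertips (row 212) are still about 10 mm above the slot floor, inside the slot's outline, whose upper edge is at row 198. The dot is at (283,227). Continuing.

Call:
send_rows(dr=[[0,0,0],[0,0,0],[0,0,0],[0,0,0],[0,0,0],[0,0,0],[0,0,0],[0,0,0]], xyz=[[0,0,0.2],[0,0,0.4],[0,0,0.6],[0,0,0.7],[0,0,0.8],[0,0,0.9],[0,0,1.0],[0,0,1.0]], jaw=[40,40,40,40,40,40,40,40])

```text
time_s: 9.35
eef_pos: [0.6016, 0.0425, 0.0863]
eef_rot: [0.0, 0.251, 0.968, -0.0]
wrist_force: [-0.5, 0.4, 0.6]
opening: 0.394
grasp_force: 0.6
```

Call:
send_rows(dr=[[0,0,0],[0,0,0],[0,0,0],[0,0,0],[0,0,0],[0,0,0],[0,0,0],[0,0,0]], xyz=[[0,0,0.1],[0,0,0.2],[0,0,0.3],[0,0,0.4],[0,0,0.5],[0,0,0.6],[0,0,0.6],[0,0,0.6]], jaw=[40,40,40,40,40,40,40,40])

```text
time_s: 10.35
eef_pos: [0.6019, 0.0424, 0.0808]
eef_rot: [0.0, 0.251, 0.968, 0.0]
wrist_force: [-1.6, 0.2, 7.0]
opening: 0.401
grasp_force: 3.4
```

Call:
send_rows(dr=[[0,0,0],[0,0,0],[0,0,0],[0,0,0],[0,0,0],[0,0,0],[0,0,0],[0,0,0]], xyz=[[0,0,0.1],[0,0,0.2],[0,0,0.3],[0,0,0.35],[0,0,0.4],[0,0,0.4],[0,0,0.4],[0,0,0.4]], jaw=[40,40,40,40,40,40,40,40])

```text
time_s: 11.35
eef_pos: [0.6021, 0.0424, 0.0789]
eef_rot: [0.001, 0.251, 0.968, -0.0]
wrist_force: [-8.1, -0.4, 20.3]
opening: 0.398
grasp_force: 10.2
```

```bash
python3 -c "
from h import *
plan([.602,.0424],.11,60)
im=ctrl.camera('wrist');cv2.imwrite('pics/w6.png',im[130:330,180:460,::-1].repeat(2,0).repeat(2,1))"
```

```text
t 11.35 pos [0.6021 0.0424 0.0789] yang 60.92 F [-8.1 -0.4 20.3] open 0.398
xyz cm [ 0.01 -0.01 -3.11] dr [0.   0.01 0.15]
```

View pics/w6.png

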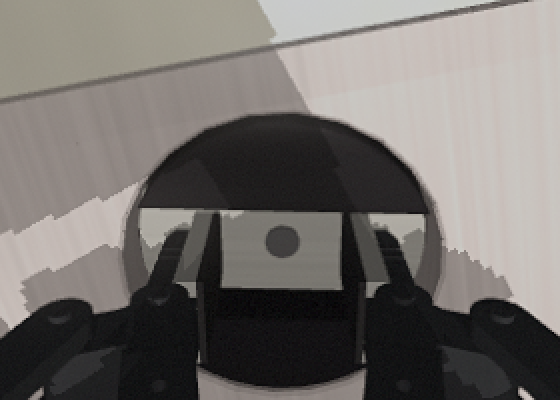

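The hatch is flush: the front gap is only a thin line and the stop carries 20 N. Both fingertips sit in the slot around the dot (283,241). Turning clockwise.

Call:
send_rows(dr=[[0,0,1],[0,0,2],[0,0,3],[0,0,4],[0,0,5],[0,0,6],[0,0,7],[0,0,7.5]], xyz=[[0,0,0],[0,0,0],[0,0,0],[0,0,0],[0,0,0],[0,0,0],[0,0,0],[0,0,0]], jaw=[40,40,40,40,40,40,40,40])

```text
time_s: 12.4
eef_pos: [0.6022, 0.0429, 0.0789]
eef_rot: [0.001, 0.603, 0.798, 0.0]
wrist_force: [-7.6, 0.9, 20.5]
opening: 0.401
grasp_force: 10.1
```

```bash
python3 -c "
from h import *
plan([.602,.0424],.11,-27.5);print(ctrl.get_obs()['torque'])"
```

```text
t 12.4 pos [0.6022 0.0429 0.0789] yang 15.81 F [-7.6  0.9 20.5] open 0.401
xyz cm [-0.04 -0.02 -3.11] dr [ 0.01 -0.    7.22]
[0.19034021 1.35821046 0.09999552]
```

Call:
send_rows(dr=[[0,0,1.2],[0,0,2.4],[0,0,3.6],[0,0,4.8],[0,0,5.8],[0,0,6.8],[0,0,7.6],[0,0,8]], xyz=[[0,0,0],[0,0,0],[0,0,0],[0,0,0],[0,0,0],[0,0,0],[0,0,0],[0,0,0]], jaw=[40,40,40,40,40,40,40,40])

```text
time_s: 13.4
eef_pos: [0.6038, 0.0421, 0.079]
eef_rot: [0.002, 0.875, 0.484, 0.002]
wrist_force: [-0.2, -0.5, 15.2]
opening: 0.395
grasp_force: 12.7
```

```bash
python3 -c "
from h import *
plan([.602,.0424],.11,-27.5);print(ctrl.get_obs()['torque'])"
```

```text
t 13.4 pos [0.6038 0.0421 0.079 ] yang -32.16 F [-0.2 -0.5 15.2] open 0.395
xyz cm [-0.06 -0.16 -3.1 ] dr [ 0.05 -0.02 -0.78]
[0.0941405  0.32483825 0.55382705]
```

Call:
send_rows(dr=[[0,0,0.3],[0,0,0.6],[0,0,0.9],[0,0,1.2],[0,0,1.4],[0,0,1.5],[0,0,1.5],[0,0,1.5]], xyz=[[0,0,0],[0,0,0],[0,0,0],[0,0,0],[0,0,0],[0,0,0],[0,0,0],[0,0,0]], jaw=[40,40,40,40,40,40,40,40])

```text
time_s: 14.4
eef_pos: [0.604, 0.042, 0.0791]
eef_rot: [0.004, 0.907, 0.421, 0.001]
wrist_force: [0.1, -1.7, 15.4]
opening: 0.396
grasp_force: 112.8
```

```bash
python3 -c "
from h import *
plan([.602,.0424],.11,-32);print(ctrl.get_obs()['torque'])
im=ctrl.camera('wrist');cv2.imwrite('pics/w7.png',im[130:330,180:460,::-1].repeat(2,0).repeat(2,1))"
```

```text
t 14.4 pos [0.604  0.042  0.0791] yang -40.21 F [ 0.1 -1.7 15.4] open 0.396
xyz cm [-0.1  -0.15 -3.09] dr [ 0.07  0.01 -1.37]
[0.0604898  0.28127298 6.60315179]
```

View pics/w7.png

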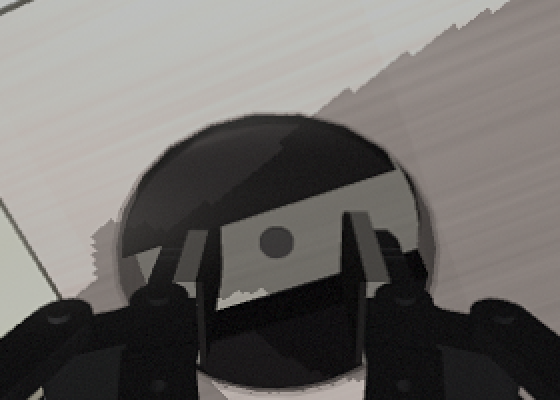

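Torque is 6.6 N m, so the fastener is at its stop; the picture shows the slot squared to the front edge, about 18° back from the tool's line. I'll ease the turn back inside the play, then lift out.

Call:
send_rows(dr=[[0,0,-0.8],[0,0,-1.6],[0,0,-2.4],[0,0,-2.8],[0,0,-2.8],[0,0,-2.8],[0,0,-2.8],[0,0,-2.8]], xyz=[[0,0,0],[0,0,0],[0,0,0],[0,0,0],[0,0,-0.4],[0,0,-1],[0,0,-2],[0,0,-3]], jaw=[40,40,40,40,40,40,40,40])

```text
time_s: 15.45
eef_pos: [0.6014, 0.0425, 0.1066]
eef_rot: [-0.0, 0.84, 0.542, -0.0]
wrist_force: [0.5, -0.2, -0.4]
opening: 0.406
grasp_force: 0.0
```

Call:
send_rows(dr=[[0,0,0],[0,0,0],[0,0,0],[0,0,0],[0,0,0],[0,0,0],[0,0,0],[0,0,0]], xyz=[[0,0,-2],[0,0,-4],[0,0,-6],[0,0,-8],[0,0,-10],[0,0,-11],[0,0,-11],[0,0,-11]], jaw=[40,40,40,40,40,40,40,40])

```text
time_s: 16.45
eef_pos: [0.601, 0.0426, 0.2153]
eef_rot: [-0.001, 0.84, 0.542, -0.001]
wrist_force: [0.4, 0.4, -0.2]
opening: 0.395
grasp_force: 0.0
```

```bash
python3 -c "
from h import *
plan([.602,.0424],.2,-25)
E=None
im=ctrl.camera('wrist');cv2.imwrite('pics/w8.png',im[:,:,::-1])"
```

```text
t 16.45 pos [0.601  0.0426 0.2153] yang -24.29 F [ 0.4  0.4 -0.2] open 0.395
xyz cm [0.02 0.1  1.53] dr [-0.01  0.    0.12]
```

View pics/w8.png

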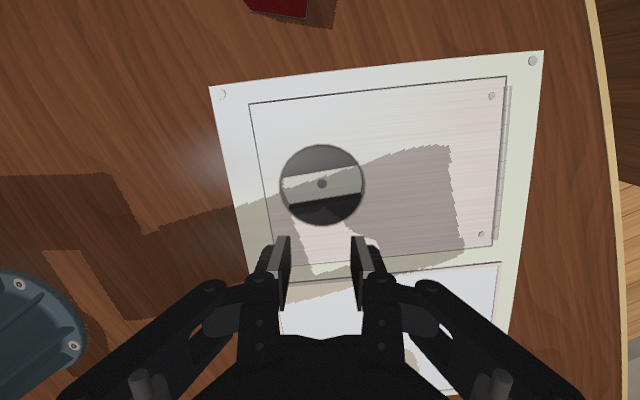

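The final wrist view shows the hatch flush, with the slot from (283,178) to (358,165) close to parallel with the hatch's side edge (249,103)-(505,77). I'll check the slot angle numerically.

```bash
python3 -c "
from h import *
ang=lambda P:np.degrees(np.arctan2(*(P[1]-P[0])[[1,0]]))%180
print('hatch side',ang(unproj('wrist',[(249,103),(505,77)],.11)),'front',ang(unproj('wrist',[(249,103),(272,270)],.11)))
im=cv2.imread('pics/w8.png').max(2).astype(int)
up=[];
for u in range(296,352,3):
    col=im[150:186,u]; up.append((u,150+np.argmax(np.diff(col))+.5))
up=np.array(up);k=np.polyfit(*up.T,1);r=np.abs(np.polyval(k,up[:,0])-up[:,1]);k=np.polyfit(*up[r<2].T,1)
print(k,ang(unproj('wrist',[(290,np.polyval(k,290)),(355,np.polyval(k,355))],.11)), (r<2).sum(),len(up))"
```

```text
hatch side 161.6925329140158 front 69.48382718251055
[-1.80701754e-01  2.28814035e+02] 166.3086745379827 19 19
```

```bash
python3 -c "
from h import *
ang=lambda P:np.degrees(np.arctan2(*(P[1]-P[0])[[1,0]]))%180
im=cv2.imread('pics/w8.png').max(2).astype(float)
def edge(us,f,h,sgn,z,mode):
    P=[]
    for u in us:
        v0=int(f(u))-h;c=im[v0:v0+2*h,u]
        i=np.argmax(sgn*np.diff(c)) if mode=='e' else np.argmin(c)
        P.append((u,v0+i+(.5 if mode=='e' else 0)))
    P=np.array(P);vx,vy,x,y=cv2.fitLine(P.astype(np.float32),cv2.DIST_HUBER,0,.01,.01).ravel()
    g=lambda u:(u,y+(u-x)*vy/vx);r=P[:,1]-np.array([g(u)[1] for u in P[:,0]])
    print(mode,ang(unproj('wrist',[g(us[0]),g(us[-1])],z)).round(2),'slope',round(vy/vx,3),'rms',r.std().round(2))
edge(range(292,354,2),lambda u:177-.18*(u-290),7,1,.11,'e')
edge(range(294,360,2),lambda u:205-.17*(u-290),7,-1,.096,'e')
edge(range(260,495,5),lambda u:103-.1016*(u-249),5,1,.11,'m')
edge(range(275,480,5),lambda u:270-.125*(u-275),7,1,.11,'m')
edge(range(220,530,5),lambda u:86-.107*(u-210),6,1,.11,'e')
"
```

```text
e 165.94 slope -0.174 rms 0.28
e 165.77 slope -0.166 rms 0.27
m 162.04 slope -0.108 rms 0.35
m 162.17 slope -0.101 rms 2.39
e 162.04 slope -0.109 rms 0.66
```

The slot sits about 3.8° (0.066 rad) short of locked, so it would pass narrowly. It probably rebounded when I eased off the hard push. I'll re-enter without pressing and nudge it to the stop gently.

Call:
send_rows(dr=[[0,0,0],[0,0,0],[0,0,0],[0,0,0],[0,0,0],[0,0,0],[0,0,0],[0,0,0]], xyz=[[0,0.1,2.5],[0,0.1,5],[0,0.1,7.5],[0,0.1,9.5],[0,0.1,11],[0,0.1,12.2],[0,0.1,13],[0,0.1,13.2]], jaw=[40,40,40,40,40,40,40,40])

```text
time_s: 17.5
eef_pos: [0.6024, 0.0421, 0.0839]
eef_rot: [-0.0, 0.84, 0.543, -0.0]
wrist_force: [-0.6, -0.1, 0.1]
opening: 0.4
grasp_force: 0.0
```

Call:
send_rows(dr=[[0,0,0.2],[0,0,0.4],[0,0,0.6],[0,0,0.8],[0,0,1.0],[0,0,1.2],[0,0,1.3],[0,0,1.3]], xyz=[[0,0,0],[0,0,0],[0,0,0],[0,0,0],[0,0,0],[0,0,0],[0,0,0],[0,0,0]], jaw=[40,40,40,40,40,40,40,40])

```text
time_s: 18.5
eef_pos: [0.6031, 0.0423, 0.0846]
eef_rot: [0.0, 0.875, 0.484, 0.001]
wrist_force: [3.8, 2.9, 3.1]
opening: 0.4
grasp_force: 4.0
```

```bash
python3 -c "
from h import *
plan([.602,.0424],.2,-25);print(ctrl.get_obs()['torque'])"
```

```text
t 18.5 pos [0.6031 0.0423 0.0846] yang -32.1 F [3.8 2.9 3.1] open 0.4
xyz cm [ -0.03  -0.08 -11.54] dr [ 0.01 -0.01 -1.18]
[ 0.49577404 -0.67410112  0.2914786 ]
```

Call:
send_rows(dr=[[0,0,0.1],[0,0,0.2],[0,0,0.3],[0,0,0.4],[0,0,0.5],[0,0,0.5],[0,0,0.5],[0,0,0.5]], xyz=[[0,0,0],[0,0,0],[0,0,0],[0,0,0],[0,0,0],[0,0,0],[0,0,0],[0,0,0]], jaw=[40,40,40,40,40,40,40,40])

```text
time_s: 19.5
eef_pos: [0.6031, 0.0423, 0.0847]
eef_rot: [0.001, 0.887, 0.462, 0.001]
wrist_force: [4.7, 2.6, 3.1]
opening: 0.402
grasp_force: 22.6
```

```bash
python3 -c "
from h import *
plan([.602,.0424],.2,-25);print(ctrl.get_obs()['torque'])"
```

```text
t 19.5 pos [0.6031 0.0423 0.0847] yang -34.94 F [4.7 2.6 3.1] open 0.402
xyz cm [ -0.05  -0.08 -11.53] dr [ 0.01 -0.   -1.66]
[ 0.47937123 -0.70460165  1.45280552]
```

Call:
send_rows(dr=[[0,0,-0.2],[0,0,-0.4],[0,0,-0.6],[0,0,-0.8],[0,0,-1.0],[0,0,-1.2],[0,0,-1.2],[0,0,-1.2]], xyz=[[0,0,0],[0,0,0],[0,0,0],[0,0,0],[0,0,0],[0,0,0],[0,0,-0.4],[0,0,-1]], jaw=[40,40,40,40,40,40,40,40])

```text
time_s: 20.5
eef_pos: [0.602, 0.0419, 0.0941]
eef_rot: [-0.0, 0.857, 0.516, -0.001]
wrist_force: [0.3, 0.5, 0.1]
opening: 0.399
grasp_force: 0.0
```

Call:
send_rows(dr=[[0,0,0],[0,0,0],[0,0,0],[0,0,0],[0,0,0],[0,0,0],[0,0,0],[0,0,0]], xyz=[[0,0,-1.5],[0,0,-4],[0,0,-6.5],[0,0,-9],[0,0,-11],[0,0,-12],[0,0,-12],[0,0,-12]], jaw=[40,40,40,40,40,40,40,40])

```text
time_s: 21.5
eef_pos: [0.6018, 0.0422, 0.2131]
eef_rot: [-0.001, 0.857, 0.516, -0.001]
wrist_force: [-0.4, 0.2, 0.3]
opening: 0.4
grasp_force: 0.0
```

```bash
python3 -c "
from h import *
plan([.602,.0424],.2,-25)
ang=lambda P:np.degrees(np.arctan2(*(P[1]-P[0])[[1,0]]))%180
pic=ctrl.camera('wrist');cv2.imwrite('pics/w9.png',pic[:,:,::-1]);im=pic.max(2).astype(float)
c=ctrl.calibration('wrist');V=np.diag([1.,-1,-1,1])@np.linalg.inv(np.array(c['world_from_camera']))
pr=lambda P:cv2.projectPoints(np.float64(P),cv2.Rodrigues(V[:3,:3])[0],V[:3,3],np.array(c['camera_matrix']),np.array(c['D']))[0][:,0]
t=np.array([np.cos(-.31),np.sin(-.31),0]);n=np.array([-t[1],t[0],0]);C=np.array([.602,.0424,.11])
from itertools import product
for off in(.016,-.016,.0):
    A,B=sorted(pr([C+n*off-t*.03,C+n*off+t*.03]).tolist());print(np.round([A,B],1).tolist())
for nm,sg,(A,B) in [('up',1,None),('lo',-1,None)] if 0 else []:pass
for off,z,sg in((.016,.11,1),(-.016,.11,1),(.016,.096,-1),(-.016,.096,-1)):
    D=C.copy();D[2]=z
    A,B=sorted(pr([D+n*off-t*.03,D+n*off+t*.03]).tolist());P=[]
    for u in range(int(A[0])+2,int(B[0])-2,2):
        v0=int(np.interp(u,[A[0],B[0]],[A[1],B[1]]))-8;dd=sg*np.diff(im[v0:v0+16,u]);P.append((u,v0+np.argmax(dd)+.5,dd.max()))
    P=np.array(P);vx,vy,x,y=cv2.fitLine(P[:,:2].astype(np.float32),cv2.DIST_HUBER,0,.01,.01).ravel()
    r=P[:,1]-(y+(P[:,0]-x)*vy/vx)
    print(off,z,'ang',ang(unproj('wrist',[(x-30,y-30*vy/vx),(x+30,y+30*vy/vx)],z)).round(2),'rms',r.std().round(2),'contrast',np.median(P[:,2]))
"
```

```text
t 21.5 pos [0.6018 0.0422 0.2131] yang -27.89 F [-0.4  0.2  0.3] open 0.4
xyz cm [0.03 0.01 1.31] dr [-0.02  0.01 -0.48]
[[286.8, 177.7], [347.9, 167.1]]
[[293.5, 207.9], [352.5, 198.1]]
[[290.2, 193.0], [350.3, 182.9]]
0.016 0.11 ang 162.05 rms 0.29 contrast 69.0
-0.016 0.11 ang 162.68 rms 3.28 contrast 6.0
0.016 0.096 ang 158.61 rms 1.74 contrast 7.0
-0.016 0.096 ang 162.29 rms 0.27 contrast 63.0
```

```bash
python3 -c "
from bench import ctrl
print(ctrl.hand_in())"
```

```text
the job is handed in; nothing more can be done
None
```

The job is handed in with the fastener at its stop (slot within about 0.3° of the hatch's side edge), the hatch flush when last viewed, and the hand clear at 21.5 s. The bottle and tins weren't re-measured at the end, and I viewed 11 pictures, one over the limit of 10.

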